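# Pour the rivets from the chute into the jar

### The job

Pick up the steel rivet chute by its wooden top handle, keeping it level, and rest its nose on the rim of the open glass jar, lip inside the mouth, with a light steady pressure of about 4 N. Keeping that pressure on the rim (at 10 N the glass chips), tip the chute slowly until all five rivets have slid into the jar, spilling none. Then set the empty chute flat on the bench again and let go, with the jar left standing where it was and the other things undisturbed.

Things in the scene. Friction and masses are not known exactly. Their poses are not given: they have to be found in the camera images.
- chute: The rivet chute, a hand scoop of folded sheet steel with a wooden top handle (0.18 to 0.34 kg, flat underside). Origin: on the underside below the pan's middle; x points to the nose, z up. It stands flat on the bench with five rivets in its pan: x -40 to +20 mm, 76 mm wide, floor 3 mm thick, walls 36 mm high, closed at the back (40 mm high). From x = 20 to 62 mm it tapers into the nose.
- chute_grip (a point): middle of the chute's wooden handle, at (-5, 0, 75) mm in the chute's frame. The handle runs level above the pan, along the chute, from x = -44 to +34 mm: 22 mm wide (y), 24 mm high, its axis 75 mm above the underside, on a steel strap arch at each end (x = -39 and +30 mm); take it across its width (along the chute's y).
- chute_lip (a point): middle of the lower edge of the open end of the nose, at (104, 0, 0) mm in the chute's frame, 109 mm ahead of and 75 mm below chute_grip. The nose (x = 62 to 104 mm) is an open channel 36 mm wide outside, 32 mm inside, walls 22 falling to 14 mm high. Smooth metal: rivets begin to slide at a slope of 15 to 24 degrees and stay put within some 10 degrees of level.
- jar: The open green glass jar, loose on the bench, about 0.45 kg, 90 mm high: body 84 mm across, drawn in above 60 mm to a neck (70 to 90 mm high) 58 mm across outside, 50 mm inside; wall 4 mm. Origin: centre of its underside; inner floor 6 mm up. Its rim is thin glass that chips if pressed with more than 10 N, and hardly gives. No lid (the similar plain metal tin nearby is closed).
- jar_mouth (a point): centre of the jar's mouth, level with the top of the rim, 90 mm above its underside. The 36 mm wide nose, laid across the near side of the rim and tipped, bears on the rim's inner edge 17 mm before this point; a lip some 20 mm past that line is well inside the mouth. The contact is stiff: one or two tenths of a millimetre of travel change the pressure by about 1 N.
- tin: bystander: closed plain metal tin, 80 mm across, 75 mm high; it can stand in either of the two places the jar can (origin: centre of underside)
- punch: bystander: steel punch lying on the bench, 11 mm thick, 115 mm long
- cup: bystander: small copper bowl, 72 mm across, 55 mm high
- hammer: bystander: hammer with wooden handle, lying on the bench
- dolly: bystander: steel bucking block, 55 x 45 x 35 mm
- mallet: bystander: wooden mallet lying on the bench, head 56 mm thick and 90 mm long, handle 190 mm
- rivet0: one of the five flat-head copper rivets in the chute's pan, 10 g: head 15 mm across and 3 mm thick, shank 8 mm thick and 10 mm long. Origin: middle of the head's flat face; z along the shank. It stands on its head at the start.
- rivet1: one of the five flat-head copper rivets in the chute's pan, 10 g: head 15 mm across and 3 mm thick, shank 8 mm thick and 10 mm long. Origin: middle of the head's flat face; z along the shank. It stands on its head at the start.
- rivet2: one of the five flat-head copper rivets in the chute's pan, 10 g: head 15 mm across and 3 mm thick, shank 8 mm thick and 10 mm long. Origin: middle of the head's flat face; z along the shank. It stands on its head at the start.
- rivet3: one of the five flat-head copper rivets in the chute's pan, 10 g: head 15 mm across and 3 mm thick, shank 8 mm thick and 10 mm long. Origin: middle of the head's flat face; z along the shank. It stands on its head at the start.
- rivet4: one of the five flat-head copper rivets in the chute's pan, 10 g: head 15 mm across and 3 mm thick, shank 8 mm thick and 10 mm long. Origin: middle of the head's flat face; z along the shank. It stands on its head at the start.
Things that resemble listed ones, but are neither listed nor needed, are in the scene too. Of the things that look like the chute, the middle-sized one is meant.

How it is judged:
On the way, in this order (a step that is already met when the one before it is completed fails the run):
1. the chute is lifted clear of the bench, level, with the rivets in it (height (world z) of chute above 0.03 m and angle between chute's own z axis and vertical below 0.2 rad), for 0.2 s.
2. the chute, still level (within 0.15 rad), rests its nose on the jar's rim with 2 to 7 N, lip inside the mouth (contact force between chute and jar between 2 and 7 N and horizontal distance between chute_lip and jar_mouth below 0.022 m and z of chute_lip in the frame of jar_mouth below 0.004 m and angle between chute's own z axis and vertical below 0.15 rad), for 0.5 s.
3. the chute is tipped by more than 0.2 rad with its nose still resting on the rim (2 to 7 N), lip inside the mouth (contact force between chute and jar between 2 and 7 N and horizontal distance between chute_lip and jar_mouth below 0.022 m and z of chute_lip in the frame of jar_mouth below 0.004 m and angle between chute's own z axis and vertical above 0.2 rad), for 0.5 s.
4. all five rivets are in the jar while the tipped nose still rests on the rim (2 to 7 N) (all of step 3 and horizontal distance between each of rivet0, rivet1, rivet2, rivet3, rivet4 and jar below 0.038 m and height (world z) of each of rivet0, rivet1, rivet2, rivet3, rivet4 below 0.068 m), for 0.3 s.
At the end, for the whole second after the job is handed in: All five rivets are in the jar (within 38 mm of its axis, below its neck), the jar stands upright (within 0.1 rad) within 30 mm of where it was, and the empty chute lies flat on the bench (underside within 6 mm, tilt under 0.06 rad), released, clear of the jar and at rest (horizontal distance between each of rivet0, rivet1, rivet2, rivet3, rivet4 and jar below 0.038 m and height (world z) of each of rivet0, rivet1, rivet2, rivet3, rivet4 below 0.068 m and angle between jar's own z axis and vertical below 0.1 rad and distance of jar from where it was at the start of the episode below 0.03 m and height (world z) of chute below 0.006 m and angle between chute's own z axis and vertical below 0.06 rad and linear speed of each of chute, jar below 0.02 m/s and contact force between the fingers and chute below 0.05 N and contact force between chute and jar below 0.05 N); the robot touches nothing.
It fails at once if the chute presses on the glass jar with more than 10 N (contact force between chute and jar above 10 N).
It fails at once if a rivet is spilled on the bench ((height (world z) of rivet0 below 0.03 m and horizontal distance between rivet0 and jar above 0.05 m and distance between rivet0 and chute above 0.08 m) or (height (world z) of rivet1 below 0.03 m and horizontal distance between rivet1 and jar above 0.05 m and distance between rivet1 and chute above 0.08 m) or (height (world z) of rivet2 below 0.03 m and horizontal distance between rivet2 and jar above 0.05 m and distance between rivet2 and chute above 0.08 m) or (height (world z) of rivet3 below 0.03 m and horizontal distance between rivet3 and jar above 0.05 m and distance between rivet3 and chute above 0.08 m) or (height (world z) of rivet4 below 0.03 m and horizontal distance between rivet4 and jar above 0.05 m and distance between rivet4 and chute above 0.08 m)).
It fails at once if the jar is tipped by more than 0.2 rad or shifted by more than 30 mm (angle between jar's own z axis and vertical above 0.2 rad or distance of jar from where it was at the start of the episode above 0.03 m).
It fails at once if a bystander (tin, punch, bowl, hammer, block, mallet) is moved by more than 20 mm (distance of any of tin, punch, cup, hammer, dolly, mallet from where it was at the start of the episode above 0.02 m).
It also fails if it takes over 72 s, if anything falls off the work surface, if the arm or the gripper's body presses on something with over 40 N, if the wrist force passes 120 N, or if a joint passes its speed limit or range.

### The arm

A 6-joint arm with a two-finger parallel gripper is mounted at the origin on the work surface. World frame = base frame: x ahead of the robot, y to its left, z up, the work surface at z = 0. Lengths are in m, angles in rad, forces in N, time in s.
With the tool pointing down it reaches from about 0.35 to 0.85 m from the base axis. Payload 8.1 kg.
Tool frame: the origin (TCP) lies at the very end of the fingers, on their centre line; the grasp point (between the pads) lies 19 mm behind it (robot.pinch_z is the z of the grasp point in the tool frame, in m); z points along the fingers, y is the line along which they close (so a half turn about z gives the same grasp; the last joint's range is limited). The gripper opens to 93 mm and grips with 3 to 60 N. Pads are 15 mm wide; open, the fingers measure 128 mm over their backs; the gripper's body (75 mm by 188 mm) begins 65 mm behind the grasp point.
Start: joints at [1.048, 0.13, 1.488, -0, 1.523, -0.085], TCP at [0.254, 0.543, 0.219] pointing down, gripper open.
Joint ranges: [-2.96, 2.96], [-0.89, 2.26], [0.02, 2.5], [-1.34, 4.48], [0, 2.73], [-2.66, 2.66]. Speed limits (rad/s): [2.39, 2.39, 2.79, 3.14, 3.14, 3.14].

### API

Orientations are given as a rotation vector (axis times angle).
In Python, from station import robot gives the robot as it stands.
- The arm moves only by the shell command python3 -m pendant 'ROWS' [OPENING] [FORCE]. ROWS is a JSON object of lists of equal length, an entry for each row: "travel": the shift along the tool's x, y, z in mm, a list of three; "turn": the turn about the tool's z in rad. A call has 1 to 8 rows; each row shifts and turns the commanded pose from where the row before left it, along the tool's axes as they then stand; what a row does not reach is not made up. A row lasts 1/10 s, in which the tool goes at most 50 mm and 8.59 degrees, less where a joint would pass 70% of its speed; a pose out of reach is approached as far as the arm can. A call is refused whole if a number of a shift passes 50 or a number of a turn 0.15, either way. A call with a gripper value outside its range is refused whole. OPENING is the opening, from 0 (shut) to 1 (fully open), set as the call begins (- or left out, the last holds). The fingers move at their own pace and stop on an object; FORCE is the grip in N (left out, the last holds). Time passes only in rows, so rows that do not move let the fingers close. It gives the time, the measured TCP pose, the force, the opening and the grip force at its end, in the units of the state.
- robot.get_state(): the state, without advancing time (a new reading comes with each control period).
- robot.get_image(name): name is "side" or "top"; returns a dict with "color" (400x640x3 uint8, red, green, blue), "range_z" (400x640 float32, m along the optical axis (not along the pixel's ray), 0 where there is no reading), "K" (3x3 intrinsics, pixels), "R" (3x3) and "t" (3): a world point X has camera coordinates R X + t. Camera axes: x right, y down, z forward; pixel columns grow to the right and rows downward; lengths in m; the calibration is good to about 2 mm. A picture is of the moment at which its call begins.
- robot.close_job(): hands the job in; it is judged then, once.
The state is a dict: "t": time; "q": joint angles; "qd": joint speeds; "joint_torque": joint torques, N m; "ee_pos": TCP position; "tool_rot": TCP orientation; "contact_force": force on the tool from outside, world axes, zero at the start; "wrist_torque": the same for the moment, N m; "gripper_width": finger opening in m; "grasp_force": force on a finger pad.
Only numpy, scipy, OpenCV 4.12 (cv2) and the standard library are available. Lean on these libraries where they do the work, as an engineer would, in place of code of your own. Each camera call takes 0.05 s, during which the arm holds its last target. There are 200 camera calls.

## Working session

There is one attempt and no reset: what is moved stays moved. The work goes in short steps, Python scripts to look and compute and a shell command to move; the robot and the scene stay as the last step left them, time stands still between calls to the robot, and variables do not carry over. Pictures are saved under pics/ and viewed, at most 10 in all, crops included, and the job is handed in when it is done.

```bash
ls; mkdir -p pics; python3 - <<'E'
from station import robot
import cv2,numpy as np
for n in("top","side"):
    d=robot.get_image(n); cv2.imwrite(f"pics/{n}0.png",d["color"][:,:,::-1]); np.savez(f"{n}0.npz",**d)
    print(n,d["K"].tolist(),np.round(d["R"],3).tolist(),d["t"])
s=robot.get_state(); print(s, robot.pinch_z)
E
```

```text
pics
top [[417.6826015318445, 0.0, 316.7033568758535], [0.0, 417.6826015318445, 201.01714066833964], [0.0, 0.0, 1.0]] [[0.027, -0.999, 0.028], [-0.996, -0.029, -0.089], [0.089, -0.026, -0.996]] [0.0249583  0.47600422 1.10748099]
side [[395.55153372468413, 0.0, 318.40081537932923], [0.0, 395.55153372468413, 196.57090745431282], [0.0, 0.0, 1.0]] [[0.942, -0.336, -0.011], [-0.235, -0.634, -0.736], [0.241, 0.696, -0.676]] [-0.43686053  0.21847737  0.99832955]
{'t': 0.1, 'q': array([ 1.04758928e+00,  1.31112951e-01,  1.48914408e+00, -4.54032421e-07,
        1.52300027e+00, -8.53755951e-02]), 'qd': array([-8.06243984e-04, -1.49469145e-05, -3.49433448e-03,  1.11219380e-03,
       -2.16288165e-04,  3.72530003e-04]), 'joint_torque': array([ 6.38261135e-04, -5.61340177e+01, -4.93097270e+01,  7.69765559e-02,
        2.90962838e-02, -5.55309066e-05]), 'ee_pos': array([0.25409927, 0.54298046, 0.21769048]), 'tool_rot': array([-6.82155461e-01, -3.06612643e+00,  2.49451863e-03]), 'contact_force': array([ 0.39892462, -0.62205445,  0.20479285]), 'wrist_torque': array([-0.01070729, -0.01967477,  0.05441976]), 'grasp_force': 0.0, 'gripper_width': 0.09291571011611845} -0.0188
```

View pics/top0.png

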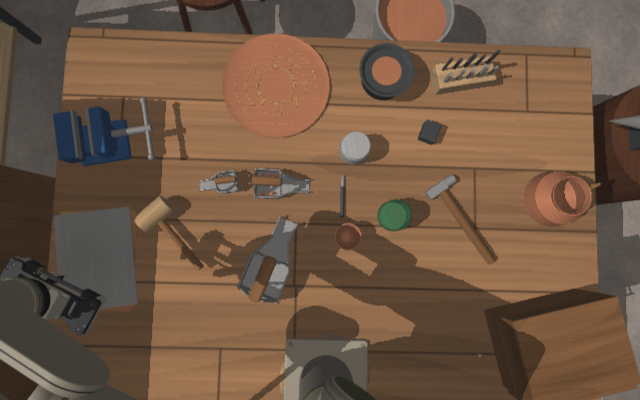

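View pics/side0.png

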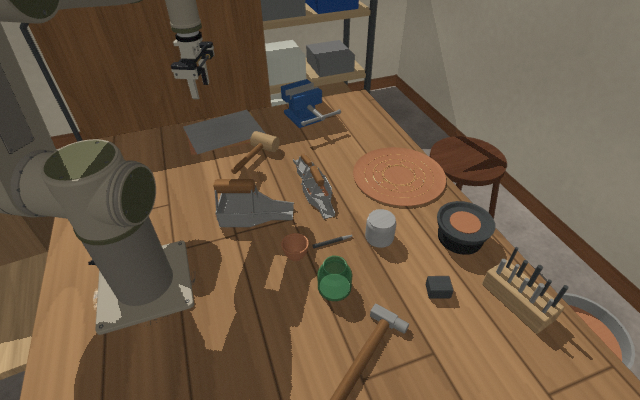

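The top view shows three chute-like things: one at (219,182) with its nose left, one at (281,184) with its nose right, and a big one at (269,262) with its nose up-right. The jar is green at (395,214), the tin is at (355,148), and the bowl is at (348,236). I'll enlarge the chutes and measure their sizes.

```bash
cat > h.py <<'E'
import numpy as np,cv2
def load(n): return dict(np.load(n))
def ray(d,u,v,z):
    r=d["R"].T@np.linalg.solve(d["K"],[u,v,1.]); c=-d["R"].T@d["t"]
    return c+r*(z-c[2])/r[2]
def cloud(d):
    v,u=np.mgrid[:400,:640]; Z=d["range_z"]
    p=np.stack([(u-d["K"][0,2])/d["K"][0,0]*Z,(v-d["K"][1,2])/d["K"][1,1]*Z,Z],-1)
    return (p-d["t"])@d["R"]
E
python3 - <<'E'
from h import *
d=load("top0.npz"); s=load("side0.npz")
a=cv2.resize(d["color"][160:310,190:320],None,fx=4,fy=4,interpolation=cv2.INTER_CUBIC)
cv2.imwrite("pics/c1.png",a[:,:,::-1])
P=cloud(d)
for n,(u0,u1,v0,v1) in dict(A=(196,240,168,196),B=(244,316,164,204),C=(234,304,212,306)).items():
    p=P[v0:v1,u0:u1].reshape(-1,3); p=p[(p[:,2]>.008)&(p[:,2]<.13)]
    (c,sz,an)=cv2.minAreaRect(p[:,:2].astype(np.float32)); print(n,len(p),c,sz,an,"zmax",np.percentile(p[:,2],[50,95,99]))
# jar, tin
for n,(u0,u1,v0,v1) in dict(jar=(374,416,196,234),tin=(336,374,130,166)).items():
    p=P[v0:v1,u0:u1].reshape(-1,3); z=np.percentile(p[:,2],[50,95,99]);q=p[(p[:,2]>.06)&(p[:,2]<.13)]
    print(n,z,cv2.minEnclosingCircle(q[:,:2].astype(np.float32)), np.mean(q,0))
E
```

```text
A 322 (0.5165855288505554, 0.3068418502807617) (0.05815209448337555, 0.10710220038890839) 8.980549812316895 zmax [0.03787544 0.06382719 0.06607829]
B 610 (0.5151757001876831, 0.1353827863931656) (0.14766620099544525, 0.08068492263555527) 87.26184844970703 zmax [0.04958569 0.08720223 0.08852573]
C 1271 (0.32003673911094666, 0.1507457196712494) (0.1214442104101181, 0.21485289931297302) 69.20604705810547 zmax [0.10805273 0.12636438 0.12765108]
jar [0.00352738 0.08719436 0.09110871] ((0.4416569173336029, -0.1689607948064804), 0.040133047848939896) [ 0.44008574 -0.1644864   0.07300246]
tin [0.05945872 0.07546343 0.07725261] ((0.6191139221191406, -0.058300528675317764), 0.039601124823093414) [ 0.61721117 -0.05721888  0.07209499]
```

View pics/c1.png

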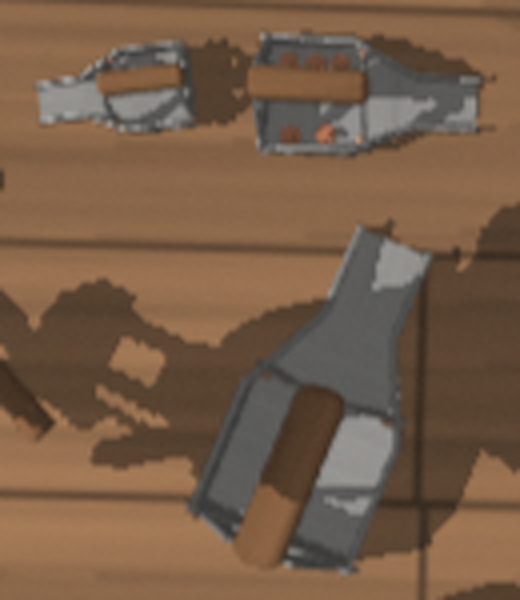

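B at (281,184) is the chute meant: it is middle-sized, 148 x 81 mm above the bench with the handle top at 87 mm, and it has rivets in its pan. A is smaller and empty, and C is larger and empty. Next I'll get its pose and the jar mouth, and check what form of turn the pendant accepts.

```bash
python3 - <<'E'
from h import *
for f in("top0.npz","side0.npz"):
    d=load(f);P=cloud(d).reshape(-1,3);C=d["color"].reshape(-1,3).astype(int)
    m=(P[:,2]>.072)&(P[:,2]<.1)&(abs(P[:,0]-.515)<.06)&(abs(P[:,1]-.14)<.09)
    q=P[m&(C[:,0]-C[:,2]>25)]
    print(f,"handle",len(q),q.mean(0),cv2.minAreaRect(q[:,:2].astype(np.float32)),cv2.fitLine(q[:,:2].astype(np.float32),cv2.DIST_L2,0,.01,.01).ravel())
    j=P[(P[:,2]>.083)&(P[:,2]<.1)&(abs(P[:,0]-.44)<.07)&(abs(P[:,1]+.165)<.07)]
    print("rim",len(j),j.mean(0),cv2.minEnclosingCircle(j[:,:2].astype(np.float32)),np.ptp(j,axis=0))
d=load("top0.npz")
for u,v in [(309,180),(309,192),(255,169),(255,198)]: print(ray(d,u,v,0.02 if u>300 else .038))
E
python3 -m pendant --help; python3 -m pendant '{"travel":[[0,0,0]],"turn":[[0,0,0]]}'
```

```text
top0.npz handle 244 [0.51717501 0.16962528 0.08454082] ((0.517263650894165, 0.17081396281719208), (0.021688630804419518, 0.07688625156879425), 1.948667287826538) [0.01697788 0.9998559  0.517175   0.16962528]
rim 120 [ 0.44113526 -0.16836033  0.08790116] ((0.4419747591018677, -0.16975988447666168), 0.02936895750463009) [0.05646631 0.05613555 0.00972982]
side0.npz handle 152 [0.51569699 0.15901827 0.08339642] ((0.5177221894264221, 0.1638478934764862), (0.0790826752781868, 0.023376695811748505), 86.27175903320312) [ 0.00811659 -0.99996704  0.515697    0.15901826]
rim 159 [ 0.44177149 -0.17688138  0.08795499] ((0.44284576177597046, -0.1753009557723999), 0.029810182750225067) [0.05710882 0.05717101 0.0102186 ]
[0.53181991 0.06066407 0.02      ]
[0.49907627 0.0597362  0.02      ]
[0.55445774 0.2055303  0.038     ]
[0.47682298 0.20244396 0.038     ]invalid input: not JSON, or not a number
$.turn[0]: bad value
```

The turn really is only about the tool z, so the wrist cannot tip the chute. My plan is to grip the handle near its rear end, behind the centre of mass, and press level with a firm grip. Then I'll loosen the grip so the chute pivots between the pads, nose down on the rim, as I raise the hand along the arc. Finally I'll tighten the grip and press.

The measured handle middle is about (0.517, 0.168), running along world y with the nose toward -y. The jar mouth is about (0.442, -0.172).

```bash
python3 -m pendant '{"travel":[[0,0,0],[0,0,0],[0,0,0],[0,0,0],[0,0,0],[0,0,0],[0,0,0],[0,0,0]],"turn":[0.1415,0.1415,0.1415,0.1415,0.1415,0.1415,0.1415,0.1415]}' 1
python3 -m pendant '{"travel":[[-35,26,0],[-35,26,0],[-35,26,0],[-35,26,0],[-35,26,0],[-35,26,0],[-35,26,0],[-35,26,0]],"turn":[0,0,0,0,0,0,0,0]}'
python3 -m pendant '{"travel":[[-34,27,10],[-34,28,20],[0,0,20],[0,0,10],[0,0,0],[0,0,0]],"turn":[0,0,0,0,0,0]}'
```

```text
t: 0.9
ee_pos: [0.2541, 0.5431, 0.218]
tool_rot: [2.227, 2.216, -0.002]
contact_force: [-0.3, -0.6, 0.9]
gripper_width: 0.0926
grasp_force: 0.0
t: 1.7
ee_pos: [0.4632, 0.262, 0.2183]
tool_rot: [-2.22, -2.223, 0.001]
contact_force: [0.3, 0.6, 0.6]
gripper_width: 0.0929
grasp_force: 0.0
t: 2.3
ee_pos: [0.5173, 0.1965, 0.1591]
tool_rot: [-2.219, -2.224, -0.0]
contact_force: [-0.4, -0.4, -0.3]
gripper_width: 0.0938
grasp_force: 0.0
```

```bash
python3 - <<'E'
from station import robot
from h import *
d=robot.get_image("side"); np.savez("side1.npz",**d)
im=d["color"].copy()
for p in [(.5173,.1965,.159),(.5173,.1965,.087),(.5173,.168,.087)]:
    c=d["R"]@np.array(p)+d["t"]; uv=(d["K"]@c)[:2]/c[2]; print(uv); cv2.circle(im,tuple(int(round(x)) for x in uv),1,(255,0,255),-1)
cv2.imwrite("pics/s1.png",cv2.resize(im[90:240,220:380],None,fx=4,fy=4,interpolation=cv2.INTER_CUBIC)[:,:,::-1])
E
```

```text
[312.34713504 146.7827245 ]
[312.86032207 166.26982988]
[315.97841794 171.81536369]
```

View pics/s1.png

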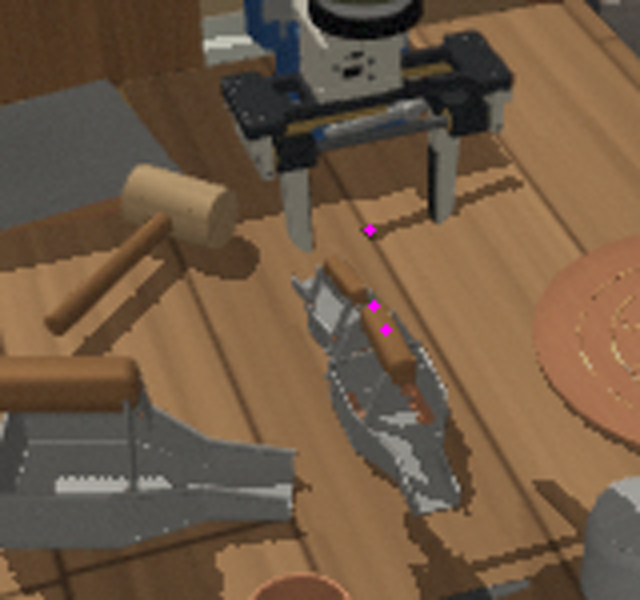

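The side view confirms the TCP: the midpoint of the fingertips falls on the projected TCP mark. The handle's rear end looks nearer than I expected, so I'll measure it in this view.

```bash
python3 - <<'E'
from h import *
d=load("side1.npz");P=cloud(d)
sub=P[150:200,300:335].reshape(-1,3)
q=sub[(sub[:,2]>.08)&(sub[:,2]<.092)]
print(len(q),q.min(0),q.max(0),np.sort(q[:,1])[:5],np.sort(q[:,1])[-8:])
h,t=np.histogram(q[:,1],bins=np.arange(.11,.23,.008)); print(h,t)
j=P.reshape(-1,3); j=j[(j[:,2]>.087)&(j[:,2]<.095)&(abs(j[:,0]-.44)<.07)&(abs(j[:,1]+.165)<.07)]
print("rim top",j.min(0),j.max(0))
for uv in [(313,165.8),(320.5,179.5)]: print(ray(d,*uv,.087))
# fingertip depth check
f=P[130:155,285:335].reshape(-1,3); f=f[f[:,2]>.155]; f=f[abs(f[:,1]-.19)<.04]; k=f[f[:,2]<.175]; print("tips",len(k),k.min(0),k.max(0))
E
```

```text
125 [0.50702314 0.1241284  0.08012954] [0.52930411 0.20260235 0.08863652] [0.1241284  0.12573936 0.12670623 0.12681707 0.12683063] [0.19640017 0.19716324 0.19821578 0.19825993 0.1993377  0.19994932
 0.20042414 0.20260235]
[ 0  2 18 12 15 10 15 10 15 11 11  6  0  0] [0.11  0.118 0.126 0.134 0.142 0.15  0.158 0.166 0.174 0.182 0.19  0.198
 0.206 0.214 0.222]
rim top [ 0.4146474  -0.20449395  0.08713102] [ 0.47119021 -0.14640029  0.09243981]
[0.51845053 0.19852891 0.087     ]
[0.51784904 0.12982411 0.087     ]
tips 50 [0.45578396 0.18303533 0.15772803] [0.5777333  0.19800197 0.17486284]
```

```bash
python3 -m pendant '{"travel":[[-2.5,0,20],[0,0,25],[0,0,25],[0,0,20],[0,0,9],[0,0,4],[0,0,0]],"turn":[0,0,0,0,0,0,0]}' 0.6
python3 -m pendant '{"travel":[[0,0,0],[0,0,0],[0,0,0],[0,0,0],[0,0,0],[0,0,0],[0,0,0],[0,0,0]],"turn":[0,0,0,0,0,0,0,0]}' 0 60
```

```text
t: 3.05
ee_pos: [0.5181, 0.1937, 0.0564]
tool_rot: [2.219, 2.223, 0.001]
contact_force: [-0.1, -0.8, -0.1]
gripper_width: 0.0559
grasp_force: 0.0
t: 3.85
ee_pos: [0.5178, 0.1933, 0.0558]
tool_rot: [2.22, 2.223, 0.0]
contact_force: [-1.3, 0.2, 4.1]
gripper_width: 0.0218
grasp_force: 60.0
```

```bash
python3 -m pendant '{"travel":[[0,0,-5],[0,0,-10],[0,0,-15],[0,0,-15],[0,0,-10],[0,0,0],[0,0,0],[0,0,0]],"turn":[0,0,0,0,0,0,0,0]}'
python3 - <<'E'
from station import robot
from h import *
d=robot.get_image("side");np.savez("side2.npz",**d); e=robot.get_image("top");np.savez("top2.npz",**e)
s=robot.get_state(); print(s["contact_force"],s["wrist_torque"],s["grasp_force"])
a=cv2.resize(d["color"][100:240,240:400],None,fx=4,fy=4,interpolation=cv2.INTER_CUBIC);b=cv2.resize(e["color"][130:230,220:340],(400,333))
cv2.imwrite("pics/l2.png",a[:,:,::-1])
E
```

```text
t: 4.65
ee_pos: [0.5172, 0.193, 0.1099]
tool_rot: [-2.22, -2.222, 0.002]
contact_force: [-0.7, 0.7, -3.4]
gripper_width: 0.0216
grasp_force: 60.0
[-0.01072325 -0.28168252 -3.10497518] [ 0.07181641  0.12000052 -0.03153066] 59.99734103679657
```

View pics/l2.png

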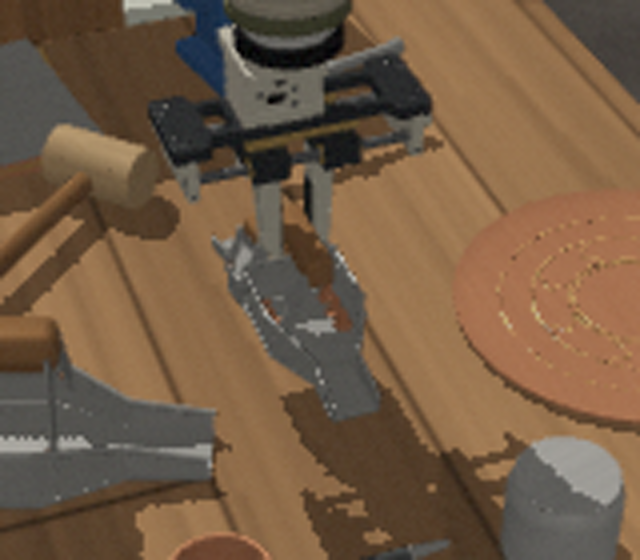

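```bash
cat >> h.py <<'E'
def tilt(d,g):
    """slope of nose floor (nose toward -y), grasp point g"""
    P=cloud(d).reshape(-1,3); p=P[(abs(P[:,0]-g[0])<.013)&(P[:,1]<g[1]-.075)&(P[:,1]>g[1]-.15)&(P[:,2]<g[2]-.03)&(P[:,2]>g[2]-.175)]
    p=p[p[:,2]>.025]
    l=cv2.fitLine(p[:,1:].astype(np.float32),cv2.DIST_HUBER,0,.01,.01).ravel()
    return len(p),np.arctan2(l[1],l[0]*1),p[:,1].min(),p[:,2][p[:,1]<p[:,1].min()+.01].mean(), np.abs(p[:,2]-l[3]-(p[:,1]-l[2])*l[1]/l[0]).mean()
E
python3 - <<'E'
from h import *
for n in("side2","top2"): print(n,tilt(load(n+".npz"),(.517,.193,.129)))
E
```

```text
side2 (119, np.float32(-0.0023180677), np.float64(0.05518587552107969), np.float64(0.05686621415882603), np.float64(0.0012803281606720775))
top2 (207, np.float32(-0.004378445), np.float64(0.0628908523662157), np.float64(0.055225063610905935), np.float64(0.0015570443977780948))
```

```bash
python3 -m pendant '{"travel":[[0,0,-8],[0,0,-15],[0,0,-15],[0,0,-13],[0,0,-9]],"turn":[0,0,0,0,0]}'
python3 -m pendant '{"travel":[[-8,-2.5,0],[-16,-5,0],[-24,-8,0],[-28,-9,0],[-28,-9,0],[-28,-9,0],[-28,-9,0],[-28,-9,0]],"turn":[0,0,0,0,0,0,0,0]}'
python3 -m pendant '{"travel":[[-24,-8,0],[-14,-4,0],[-7,-2,0],[-2,-0.5,0],[0,0,0],[0,0,0],[0,0,0],[0,0,0]],"turn":[0,0,0,0,0,0,0,0]}'
python3 - <<'E'
from station import robot
from h import *
s=robot.get_state(); g=s["ee_pos"]+[0,0,.019]; print(s["contact_force"])
for n in("side","top"):
    d=robot.get_image(n);np.savez(n+"3.npz",**d); print(n,tilt(d,g))
    P=cloud(d).reshape(-1,3); j=P[(P[:,2]>.083)&(P[:,2]<.096)&(abs(P[:,0]-.44)<.05)&(abs(P[:,1]+.17)<.05)]; print(j.min(0),j.max(0))
cv2.imwrite("pics/t3.png",cv2.resize(d["color"][150:270,310:450],None,fx=4,fy=4,interpolation=cv2.INTER_CUBIC)[:,:,::-1])
E
```

```text
t: 5.25
ee_pos: [0.5187, 0.1935, 0.1733]
tool_rot: [2.219, 2.222, 0.004]
contact_force: [-0.1, 0.2, -3.0]
gripper_width: 0.0215
grasp_force: 60.0
t: 6.05
ee_pos: [0.4555, 0.0032, 0.1694]
tool_rot: [-2.22, -2.221, 0.002]
contact_force: [-0.3, -0.2, -3.5]
gripper_width: 0.0214
grasp_force: 60.0
t: 6.85
ee_pos: [0.443, -0.0414, 0.1706]
tool_rot: [-2.219, -2.223, 0.0]
contact_force: [-0.3, 0.2, -3.0]
gripper_width: 0.0217
grasp_force: 60.0
[-0.34518045  0.18512429 -2.95084761]
side (297, np.float32(-1.3595998), np.float64(-0.1771401692052461), np.float64(0.11697402664948373), np.float64(0.05569304206389194))
[ 0.41405077 -0.20429247  0.08300106] [ 0.47080242 -0.14818963  0.09170542]Traceback (most recent call last):
  File "<stdin>", line 5, in <module>
  File "h.py", line 14, in tilt
    l=cv2.fitLine(p[:,1:].astype(np.float32),cv2.DIST_HUBER,0,.01,.01).ravel()
      ~~~~~~~~~~~^^^^^^^^^^^^^^^^^^^^^^^^^^^^^^^^^^^^^^^^^^^^^^^^^^^^^
cv2.error: OpenCV(4.12.0) /io/opencv/modules/imgproc/src/linefit.cpp:50: error: (-215:Assertion failed) count > 0 in function 'fitLine2D_wods'
```

```bash
python3 -m pendant '{"travel":[[0,0,5],[0,0,6],[0,0,5],[0,0,2],[0,0,0],[0,0,0],[0,0,0]],"turn":[0,0,0,0,0,0,0]}'
python3 - <<'E'
from station import robot
from h import *
s=robot.get_state(); print(s["contact_force"],s["ee_pos"])
d=robot.get_image("side")
cv2.imwrite("pics/s3.png",cv2.resize(d["color"][140:310,260:400],None,fx=3.5,fy=3.5,interpolation=cv2.INTER_CUBIC)[:,:,::-1])
f=[]
for i in range(4): robot.get_image("side"); s=robot.get_state(); f.append(np.r_[s["contact_force"],s["wrist_torque"],s["ee_pos"]*1000])
print(np.round(f,2),s["t"])
E
```

```text
t: 7.65
ee_pos: [0.4431, -0.0419, 0.1529]
tool_rot: [2.22, 2.222, 0.0]
contact_force: [0.0, -0.1, -3.4]
gripper_width: 0.0221
grasp_force: 60.0
[ 0.04571206 -0.13630205 -3.4011119 ] [ 0.44312774 -0.04194055  0.15290759]
[[ 5.0000e-02 -6.8000e-01 -2.9200e+00  5.0000e-02  7.0000e-02 -0.0000e+00
   4.4313e+02 -4.1920e+01  1.5292e+02]
 [-3.2000e-01 -1.9000e-01 -3.4600e+00  0.0000e+00  9.0000e-02 -1.0000e-02
   4.4309e+02 -4.1940e+01  1.5288e+02]
 [ 4.2000e-01 -7.3000e-01 -2.7800e+00  7.0000e-02  4.0000e-02 -2.0000e-02
   4.4307e+02 -4.1930e+01  1.5285e+02]
 [ 2.9000e-01  1.2300e+00 -3.6000e+00  5.0000e-02  7.0000e-02 -8.0000e-02
   4.4305e+02 -4.1930e+01  1.5281e+02]] 7.9
```

View pics/s3.png

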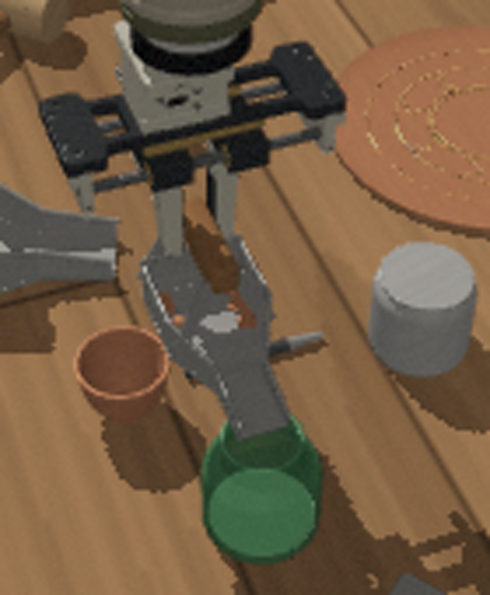

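```bash
cat > f.py <<'E'
from station import robot
import numpy as np
f=[]
for i in range(4):
    robot.get_image("side"); s=robot.get_state(); f.append(np.r_[s["contact_force"],s["wrist_torque"][0],s["ee_pos"]*1000])
f=np.array(f); print("rimF~%.2f tx %.3f (each F %s) pos %s grip %.1f t %.2f"%(f[:,2].mean()+3.2,f[:,3].mean(),np.round(f[:,2]+3.2,1),np.round(f[-1,4:],2),s["grasp_force"],s["t"]))
E
python3 -m pendant '{"travel":[[0,0,2],[0,0,1],[0,0,0.5],[0,0,0]],"turn":[0,0,0,0]}'|sed -n 2,4p; python3 f.py
for i in 1 ; do python3 -m pendant '{"travel":[[0,0,0.4],[0,0,0]],"turn":[0,0]}'|sed -n 2,4p; done; python3 f.py
```

```text
ee_pos: [0.4428, -0.0419, 0.149]
tool_rot: [-2.22, -2.222, 0.0]
contact_force: [-0.6, -0.2, -3.0]
rimF~0.31 tx 0.043 (each F [ 1.1  0.3  0.2 -0.4]) pos [442.95 -41.89 149.19] grip 60.0 t 8.50
ee_pos: [0.4429, -0.0419, 0.1487]
tool_rot: [2.22, 2.223, -0.0]
contact_force: [0.3, 0.3, -3.5]
rimF~-0.03 tx 0.037 (each F [-0.7  0.5 -0.1  0.2]) pos [442.95 -41.88 148.76] grip 60.0 t 8.90
```

```bash
P="python3 -m pendant"; 
python3 -m pendant '{"travel":[[0,0,0.4],[0,0,0.4],[0,0,0]],"turn":[0,0,0]}'|sed -n '2p;4p'; python3 f.py
python3 -m pendant '{"travel":[[0,0,0.4],[0,0,0]],"turn":[0,0]}'|sed -n '2p;4p'; python3 f.py
python3 -m pendant '{"travel":[[0,0,0.2],[0,0,0]],"turn":[0,0]}'|sed -n '2p;4p'; python3 f.py
```

```text
ee_pos: [0.4429, -0.0419, 0.1479]
contact_force: [0.2, 0.4, -2.4]
rimF~0.36 tx 0.041 (each F [ 0.9  0.8 -0.1 -0.1]) pos [442.92 -41.91 147.91] grip 60.0 t 9.40
ee_pos: [0.4429, -0.0419, 0.1475]
contact_force: [-0.2, -0.3, -4.0]
rimF~0.49 tx 0.026 (each F [-0.   0.2  1.2  0.6]) pos [442.95 -41.88 147.56] grip 60.0 t 9.80
ee_pos: [0.4429, -0.0419, 0.1473]
contact_force: [0.3, 0.5, -3.2]
rimF~0.18 tx 0.042 (each F [ 0.3 -0.7  0.2  0.9]) pos [442.93 -41.9  147.34] grip 60.0 t 10.20
```

```bash

python3 -m pendant '{"travel":[[0,0,0.3],[0,0,0]],"turn":[0,0]}'|sed -n '2p;4p'; python3 f.py
python3 -m pendant '{"travel":[[0,0,0.3],[0,0,0]],"turn":[0,0]}'|sed -n '2p;4p'; python3 f.py
```

```text
ee_pos: [0.4429, -0.0419, 0.147]
contact_force: [0.1, 0.6, -2.9]
rimF~0.70 tx 0.057 (each F [ 0.9  1.8 -0.6  0.7]) pos [442.94 -41.88 147.05] grip 60.0 t 10.60
ee_pos: [0.4429, -0.0419, 0.1467]
contact_force: [-0.1, 1.1, -3.3]
rimF~0.01 tx 0.026 (each F [ 0.8 -0.9 -0.1  0.2]) pos [442.93 -41.88 146.74] grip 60.0 t 11.00
```

```bash

python3 -m pendant '{"travel":[[0,0,0.3],[0,0,0]],"turn":[0,0]}'|sed -n '2p;4p'; python3 f.py
```

```text
ee_pos: [0.4429, -0.0419, 0.1464]
contact_force: [-0.5, 0.8, -3.1]
rimF~0.23 tx 0.035 (each F [ 1.  -0.2 -0.1  0.2]) pos [442.92 -41.89 146.42] grip 60.0 t 11.40
```

```bash

python3 -m pendant '{"travel":[[0,0,0.3],[0,0,0]],"turn":[0,0]}'|sed -n '2p;4p'; python3 f.py
```

```text
ee_pos: [0.4429, -0.0419, 0.1461]
contact_force: [0.2, 0.5, -2.8]
rimF~0.11 tx 0.034 (each F [ 0.3  0.4 -0.2 -0. ]) pos [442.95 -41.87 146.14] grip 60.0 t 11.80
```

```bash

python3 -m pendant '{"travel":[[0,0,0.3],[0,0,0]],"turn":[0,0]}'|sed -n '2p;4p'; python3 f.py
```

```text
ee_pos: [0.443, -0.0419, 0.1459]
contact_force: [0.7, 0.3, -3.7]
rimF~0.20 tx -0.015 (each F [ 0.3 -0.3  0.8 -0. ]) pos [442.97 -41.91 145.87] grip 60.0 t 12.20
```

```bash

python3 -m pendant '{"travel":[[0,0,0.2],[0,0,0]],"turn":[0,0]}'|sed -n '2p;4p'; python3 f.py
```

```text
ee_pos: [0.443, -0.0419, 0.1458]
contact_force: [0.3, -0.4, -1.8]
rimF~1.67 tx -0.053 (each F [1.8 1.4 1.7 1.8]) pos [443.02 -41.88 145.75] grip 60.0 t 12.60
```

```bash

python3 -m pendant '{"travel":[[0,0,0.2],[0,0,0]],"turn":[0,0]}'|sed -n '2p;4p'; python3 f.py
```

```text
ee_pos: [0.443, -0.0419, 0.1456]
contact_force: [-0.5, 0.7, -0.3]
rimF~3.01 tx -0.072 (each F [3.4 2.8 2.9 2.9]) pos [443.03 -41.87 145.56] grip 60.0 t 13.00
```

```bash

python3 -m pendant '{"travel":[[0,0,0.2],[0,0,0]],"turn":[0,0]}'|sed -n '2p;4p'; python3 f.py
```

```text
ee_pos: [0.4431, -0.0419, 0.1454]
contact_force: [-1.1, 1.2, 1.2]
rimF~4.01 tx -0.073 (each F [3.7 4.  4.3 4.1]) pos [443.03 -41.87 145.36] grip 60.0 t 13.40
```

```bash
python3 -m pendant '{"travel":[[0,0,0],[0,0,0],[0,0,0],[0,0,0]],"turn":[0,0,0,0]}'|sed -n '2p;4p'; python3 f.py; cat >> h.py <<'E'
def tilt2(d,g,zmin=.075):
    "slope of pan+nose floor seen by the side camera, behind the rim"
    P=cloud(d).reshape(-1,3); p=P[(abs(P[:,0]-g[0])<.014)&(P[:,1]<g[1]-.035)&(P[:,1]>-.15)&(P[:,2]<g[2]-.04)&(P[:,2]>zmin)]
    l=cv2.fitLine(p[:,1:].astype(np.float32),cv2.DIST_HUBER,0,.01,.01).ravel()
    return len(p),np.arctan(l[1]/l[0]),np.abs(p[:,2]-l[3]-(p[:,1]-l[2])*l[1]/l[0]).mean()
E
python3 - <<'E'
from station import robot
from h import *
d=robot.get_image("side");np.savez("side4.npz",**d);s=robot.get_state();g=s["ee_pos"]+[0,0,.019]
for z in(.06,.085):print(tilt2(d,g,z))
print(s["contact_force"],s["wrist_torque"])
E
```

```text
ee_pos: [0.443, -0.0419, 0.1453]
contact_force: [-0.5, 1.5, 1.7]
rimF~4.75 tx -0.079 (each F [4.7 4.5 5.2 4.6]) pos [443.   -41.86 145.29] grip 60.1 t 14.00
(248, np.float32(-0.004211709), np.float64(0.0010918132687403922))
(248, np.float32(-0.004211709), np.float64(0.0010918132687403922))
[-0.06067247  1.66574122  1.51136028] [-0.07059664  0.05574822  0.02969943]
```

```bash
python3 -m pendant '{"travel":[[0,0,-0.3],[0,0,-0.2],[0,0,0],[0,0,0]],"turn":[0,0,0,0]}'|sed -n '2p;4p'; python3 -m pendant '{"travel":[[0,0,0],[0,0,0],[0,0,0]],"turn":[0,0,0]}' 0 8;python3 f.py;  python3 -m pendant '{"travel":[[-0.7,0,-1],[-0.7,0,-1],[-0.7,0,-1],[0,0,0]],"turn":[0,0,0,0]}'; python3 f.py
cat > t.py <<'E'
from station import robot
from h import *
d=robot.get_image("side");s=robot.get_state();g=s["ee_pos"]+[0,0,.019]
np.savez("cur.npz",**d); print("tilt",tilt2(d,g,.085),"g",g)
E
python3 t.py
```

```text
ee_pos: [0.4428, -0.042, 0.1455]
contact_force: [1.0, -0.1, -0.3]
t: 14.75
ee_pos: [0.4427, -0.0418, 0.1455]
tool_rot: [-2.22, -2.222, 0.0]
contact_force: [0.1, 0.3, -2.0]
gripper_width: 0.0221
grasp_force: 8.0
rimF~0.93 tx -0.089 (each F [0.7 1.5 1.3 0.2]) pos [442.76 -41.83 145.58] grip 8.0 t 14.95
t: 15.35
ee_pos: [0.443, -0.0441, 0.1489]
tool_rot: [2.22, 2.222, 0.0]
contact_force: [-0.2, 1.1, -2.3]
gripper_width: 0.0222
grasp_force: 8.0
rimF~0.74 tx -0.030 (each F [-0.3  0.8  1.3  1.1]) pos [442.98 -44.01 148.79] grip 8.0 t 15.55
tilt (243, np.float32(0.026810035), np.float64(0.001085159962342323)) g [ 0.44300755 -0.04402318  0.16781163]
```

```bash
python3 -m pendant '{"travel":[[-1.1,0,-1.3],[-1.1,0,-1.3],[-1.1,0,-1.3],[-1.1,0,-1.3],[-1.1,0,-1.3],[-1.1,0,-1.3],[-1.1,0,-1.3],[-1.1,0,-1.3]],"turn":[0,0,0,0,0,0,0,0]}'|sed -n '2p;4p'; python3 f.py; python3 t.py
```

```text
ee_pos: [0.4429, -0.0529, 0.1593]
contact_force: [-0.4, -1.0, -3.0]
rimF~0.16 tx 0.036 (each F [ 0.5  0.1  0.4 -0.3]) pos [442.97 -52.83 159.16] grip 8.0 t 16.60
tilt (226, np.float32(0.10095091), np.float64(0.0010996547664629617)) g [ 0.44290747 -0.05277582  0.17810169]
```

```bash
python3 -m pendant '{"travel":[[0,0,0],[0,0,0],[0,0,0],[0,0,0]],"turn":[0,0,0,0]}' 0 5|sed -n '2p;4,6p'; python3 f.py; python3 t.py
```

```text
ee_pos: [0.443, -0.0528, 0.1592]
contact_force: [0.8, -0.5, -3.6]
gripper_width: 0.0221
grasp_force: 5.0
rimF~0.54 tx -0.057 (each F [0.6 0.7 0.1 0.9]) pos [442.93 -52.79 159.13] grip 5.0 t 17.25
tilt (229, np.float32(0.11423262), np.float64(0.0010978144214222392)) g [ 0.44294583 -0.05281218  0.17813928]
```

```bash
python3 -m pendant '{"travel":[[-1.25,0,-1.4],[-1.25,0,-1.4],[-1.25,0,-1.4],[-1.25,0,-1.4],[-1.25,0,-1.4],[-1.25,0,-1.4],[-1.25,0,-1.4],[-1.25,0,-1.4]],"turn":[0,0,0,0,0,0,0,0]}'|sed -n '2p;4p'; python3 f.py; python3 t.py
```

```text
ee_pos: [0.4429, -0.0629, 0.1704]
contact_force: [-0.8, -0.3, -3.4]
rimF~0.90 tx -0.061 (each F [0.9 0.9 0.5 1.3]) pos [443.02 -62.85 170.4 ] grip 5.3 t 18.30
tilt (213, np.float32(0.2287694), np.float64(0.0011660472548805578)) g [ 0.44297396 -0.06282633  0.18934209]
```

```bash
python3 -m pendant '{"travel":[[0,0,0],[0,0,0],[0,0,0]],"turn":[0,0,0]}' 0 60|sed -n '2p;4,6p'; python3 -m pendant '{"travel":[[0,0,0.3],[0,0,0]],"turn":[0,0]}'|sed -n '2p;4p'; python3 f.py
```

```text
ee_pos: [0.443, -0.0628, 0.1703]
contact_force: [-0.2, -0.5, -2.7]
gripper_width: 0.0215
grasp_force: 60.3
ee_pos: [0.443, -0.0628, 0.1701]
contact_force: [-0.2, 0.1, -2.0]
rimF~1.74 tx -0.155 (each F [2.1 0.6 1.7 2.6]) pos [443.   -62.79 170.1 ] grip 60.3 t 19.05
```

```bash
python3 -m pendant '{"travel":[[0,0,0.2],[0,0,0]],"turn":[0,0]}'|sed -n '2p;4p'; python3 f.py
```

```text
ee_pos: [0.443, -0.0628, 0.1699]
contact_force: [0.2, 0.4, -1.5]
rimF~2.51 tx -0.189 (each F [2.6 2.1 2.6 2.9]) pos [443.03 -62.78 169.92] grip 60.3 t 19.45
```

```bash
python3 -m pendant '{"travel":[[0,0,0.3],[0,0,0],[0,0,0]],"turn":[0,0,0]}'|sed -n '2p;4p'; python3 f.py
```

```text
ee_pos: [0.443, -0.0629, 0.1697]
contact_force: [0.8, 0.5, -0.5]
rimF~3.58 tx -0.316 (each F [4.2 3.5 3.1 3.5]) pos [443.04 -62.83 169.64] grip 60.3 t 19.95
```

```bash
python3 -m pendant '{"travel":[[0,0,0.1],[0,0,0],[0,0,0],[0,0,0]],"turn":[0,0,0,0]}'|sed -n '2p;4p'; python3 f.py; python3 t.py
```

```text
ee_pos: [0.443, -0.0628, 0.1695]
contact_force: [-0.1, -0.0, 1.1]
rimF~4.39 tx -0.323 (each F [3.8 4.4 4.9 4.5]) pos [443.01 -62.81 169.49] grip 60.3 t 20.55
tilt (212, np.float32(0.22138217), np.float64(0.0011961929099421498)) g [ 0.44301486 -0.06277789  0.1884904 ]
```

```bash
python3 -m pendant '{"travel":[[0,0,-0.4],[0,0,-0.3],[0,0,0]],"turn":[0,0,0]}'|sed -n '2p;4p'; python3 -m pendant '{"travel":[[0,0,0],[0,0,0],[0,0,0]],"turn":[0,0,0]}' 0 5|sed -n '2p;4,6p'; python3 -m pendant '{"travel":[[-1.3,0,-1.1],[-1.3,0,-1.1],[-1.3,0,-1.1],[-1.3,0,-1.1],[-1.3,0,-1.1],[-1.3,0,-1.1],[-1.3,0,-1.1],[-1.3,0,-1.1]],"turn":[0,0,0,0,0,0,0,0]}'|sed -n '2p;4p';python3 f.py; python3 t.py
```

```text
ee_pos: [0.4428, -0.0628, 0.1699]
contact_force: [0.9, -0.5, -1.0]
ee_pos: [0.4427, -0.0627, 0.1698]
contact_force: [0.4, -0.1, -2.5]
gripper_width: 0.0219
grasp_force: 5.2
ee_pos: [0.443, -0.0733, 0.179]
contact_force: [0.4, -0.4, -2.4]
rimF~0.04 tx -0.025 (each F [ 0.5 -0.5  0.5 -0.4]) pos [442.95 -73.21 178.94] grip 5.3 t 22.20
tilt (185, np.float32(0.26059), np.float64(0.0012686016752083483)) g [ 0.44293878 -0.07315902  0.19789979]
```

```bash
python3 -m pendant '{"travel":[[0,0,0],[0,0,0],[0,0,0],[0,0,0]],"turn":[0,0,0,0]}' 0 4|sed -n '2p;4,6p'; python3 f.py; python3 t.py
```

```text
ee_pos: [0.443, -0.0732, 0.1789]
contact_force: [0.5, 0.4, -3.1]
gripper_width: 0.0225
grasp_force: 4.3
rimF~0.82 tx -0.044 (each F [1.2 0.7 0.9 0.4]) pos [442.96 -73.17 178.94] grip 4.3 t 22.85
tilt (188, np.float32(0.3254677), np.float64(0.0014014476482746162)) g [ 0.44299685 -0.07318392  0.19796361]
```

```bash
python3 -m pendant '{"travel":[[-1.4,0,-1],[-1.4,0,-1],[-1.4,0,-1],[-1.4,0,-1],[-1.4,0,-1],[-1.4,0,-1],[-1.4,0,-1],[-1.4,0,-0.8]],"turn":[0,0,0,0,0,0,0,0]}' 0 4|sed -n '2p;4p';python3 f.py; python3 t.py
python3 -c "
from h import *
d=load('cur.npz');cv2.imwrite('pics/s5.png',cv2.resize(d['color'][140:310,260:400],None,fx=3.5,fy=3.5,interpolation=cv2.INTER_CUBIC)[:,:,::-1])"
```

```text
ee_pos: [0.443, -0.0845, 0.1869]
contact_force: [-0.6, 0.0, -2.8]
rimF~0.70 tx -0.044 (each F [1.1 0.5 0.2 1. ]) pos [443.01 -84.41 186.79] grip 4.4 t 23.90
tilt (151, np.float32(0.49115017), np.float64(0.002559708838558307)) g [ 0.44296068 -0.08438742  0.20569867]
```

View pics/s5.png

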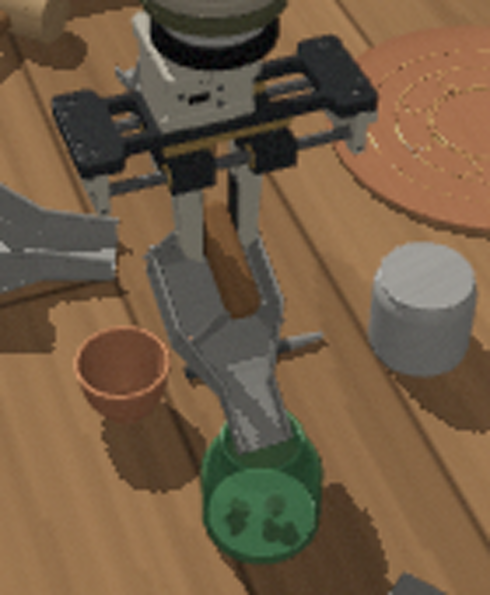

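The chute looks empty in the visible part, and rivets lie in the jar around (255,518) in the crop. One could still be hidden behind the handle, so I'll tip a little further and then tighten and press.

```bash
python3 -m pendant '{"travel":[[-1.6,0,-1],[-1.6,0,-1],[-1.6,0,-0.9],[-1.6,0,-0.9],[-1.6,0,-0.9],[-1.6,0,-0.8],[-1.6,0,-0.8],[0,0,0]],"turn":[0,0,0,0,0,0,0,0]}' 0 4|sed -n '2p;4p';python3 f.py; python3 t.py; python3 -m pendant '{"travel":[[0,0,0],[0,0,0],[0,0,0]],"turn":[0,0,0]}' 0 60|sed -n '2p;4,6p'; python3 f.py
python3 -c "
from h import *
d=load('cur.npz');cv2.imwrite('pics/s6.png',cv2.resize(d['color'][190:310,290:370],None,fx=6,fy=5,interpolation=cv2.INTER_CUBIC)[:,:,::-1])"
```

```text
ee_pos: [0.443, -0.0958, 0.1932]
contact_force: [0.1, 0.6, -2.9]
rimF~0.56 tx -0.019 (each F [ 1.   0.6 -0.1  0.7]) pos [442.96 -95.52 192.97] grip 4.4 t 24.95
tilt (95, np.float32(0.43653145), np.float64(0.0026746729184581844)) g [ 0.44295419 -0.09553788  0.21198088]
ee_pos: [0.443, -0.0955, 0.193]
contact_force: [0.3, -0.6, -1.8]
gripper_width: 0.0216
grasp_force: 60.6
rimF~0.26 tx -0.048 (each F [ 0.3  0.2  0.8 -0.3]) pos [442.97 -95.59 193.05] grip 60.6 t 25.50
```

View pics/s6.png

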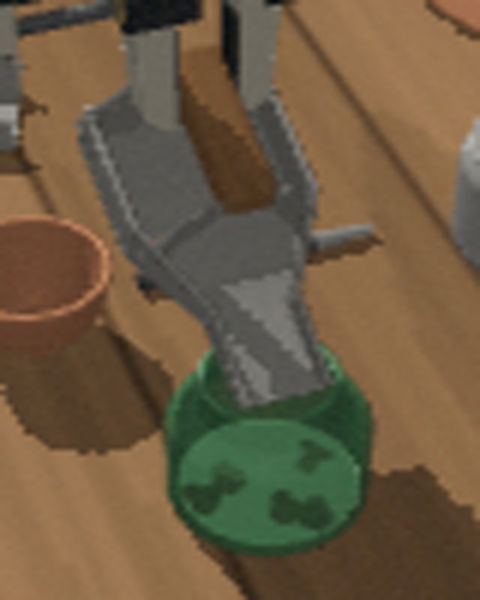

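```bash
python3 -m pendant '{"travel":[[0,0,0.3],[0,0,0]],"turn":[0,0]}'|sed -n '2p;4p'; python3 f.py
```

```text
ee_pos: [0.443, -0.0956, 0.1927]
contact_force: [0.4, 0.5, -3.3]
rimF~0.51 tx -0.032 (each F [0.3 0.5 0.1 1.1]) pos [442.98 -95.6  192.73] grip 60.6 t 25.90
```

```bash
python3 -m pendant '{"travel":[[0,0,0.3],[0,0,0]],"turn":[0,0]}'|sed -n '2p;4p'; python3 f.py
```

```text
ee_pos: [0.443, -0.0956, 0.1924]
contact_force: [-0.5, -0.1, -2.0]
rimF~0.49 tx -0.055 (each F [0.6 0.9 0.4 0.1]) pos [443.   -95.59 192.47] grip 60.6 t 26.30
```

No contact yet: the nose is hanging above the rim at about 0.44 rad. The wrist force is about 0.5 N less than before, which matches five rivets gone. I'll lower it with the grip firm.

```bash
python3 -m pendant '{"travel":[[0.8,0,0.6],[0.8,0,0.6],[0.8,0,0.6],[0.8,0,0.6],[0.8,0,0.4],[0,0,0]],"turn":[0,0,0,0,0,0]}'|sed -n '2p;4p'; python3 f.py;python3 t.py
```

```text
ee_pos: [0.4429, -0.0915, 0.1895]
contact_force: [0.6, 0.2, -2.8]
rimF~0.50 tx -0.043 (each F [0.  0.9 0.7 0.4]) pos [443.01 -91.59 189.69] grip 60.6 t 27.10
tilt (118, np.float32(0.45765576), np.float64(0.0023179010731853153)) g [ 0.44300441 -0.09162488  0.20867678]
```

```bash
python3 -m pendant '{"travel":[[0,0,0.3],[0,0,0.3],[0,0,0.2],[0,0,0]],"turn":[0,0,0,0]}'|sed -n '2p;4p'; python3 f.py
```

```text
ee_pos: [0.443, -0.0916, 0.1888]
contact_force: [0.1, -0.2, -2.0]
rimF~0.82 tx -0.034 (each F [0.7 1.4 0.8 0.4]) pos [442.99 -91.57 188.84] grip 60.6 t 27.75
```

```bash
python3 -m pendant '{"travel":[[0,0,0.3],[0,0,0.3],[0,0,0.2],[0,0,0]],"turn":[0,0,0,0]}'|sed -n '2p;4p'; python3 f.py
```

```text
ee_pos: [0.443, -0.0916, 0.188]
contact_force: [-0.3, -0.6, -2.5]
rimF~0.62 tx -0.045 (each F [0.3 0.  0.8 1.3]) pos [443.   -91.59 188.06] grip 60.6 t 28.35
```

```bash
python3 -m pendant '{"travel":[[0,0,0.3],[0,0,0.3],[0,0,0.2],[0,0,0]],"turn":[0,0,0,0]}'|sed -n '2p;4p'; python3 f.py
```

```text
ee_pos: [0.4429, -0.0916, 0.1872]
contact_force: [0.2, 0.2, -1.7]
rimF~0.67 tx -0.028 (each F [0.2 0.9 0.7 0.9]) pos [442.98 -91.57 187.26] grip 60.6 t 28.95
```

```bash
python3 -m pendant '{"travel":[[0,0,0.3],[0,0,0.3],[0,0,0.2],[0,0,0]],"turn":[0,0,0,0]}'|sed -n '2p;4p'; python3 f.py
```

```text
ee_pos: [0.443, -0.0916, 0.1864]
contact_force: [-0.1, 0.4, -2.8]
rimF~0.72 tx -0.037 (each F [0.8 0.9 1.  0.2]) pos [442.97 -91.6  186.43] grip 60.6 t 29.55
```

```bash
python3 -m pendant '{"travel":[[0,0,0.3],[0,0,0.3],[0,0,0]],"turn":[0,0,0]}'|sed -n '2p;4p'; python3 f.py
```

```text
ee_pos: [0.4429, -0.0916, 0.1858]
contact_force: [-0.2, 0.1, -1.7]
rimF~0.71 tx -0.042 (each F [0.5 0.6 0.5 1.3]) pos [442.98 -91.58 185.85] grip 60.6 t 30.05
```

```bash
python3 -m pendant '{"travel":[[0,0,0.3],[0,0,0.3],[0,0,0]],"turn":[0,0,0]}'|sed -n '2p;4p'; python3 f.py
```

```text
ee_pos: [0.4429, -0.0916, 0.1852]
contact_force: [-0.9, -0.2, -3.8]
rimF~0.90 tx -0.042 (each F [ 1.3  0.9  1.5 -0.1]) pos [442.99 -91.57 185.23] grip 60.6 t 30.55
```

```bash
python3 -m pendant '{"travel":[[0,0,0.3],[0,0,0.3],[0,0,0]],"turn":[0,0,0]}'|sed -n '2p;4p'; python3 f.py
```

```text
ee_pos: [0.4429, -0.0916, 0.1846]
contact_force: [-0.0, 0.0, -2.8]
rimF~0.50 tx -0.018 (each F [0.3 0.9 0.2 0.6]) pos [442.97 -91.58 184.64] grip 60.6 t 31.05
```

```bash
python3 -m pendant '{"travel":[[0,0,0.3],[0,0,0]],"turn":[0,0]}'|sed -n '2p;4p'; python3 f.py; python3 t.py
```

```text
ee_pos: [0.443, -0.0916, 0.1843]
contact_force: [-0.7, 0.8, -2.6]
rimF~0.82 tx -0.009 (each F [0.8 1.1 0.6 0.8]) pos [442.97 -91.59 184.34] grip 60.6 t 31.45
tilt (116, np.float32(0.4850942), np.float64(0.0019342126758104374)) g [ 0.44296583 -0.09159717  0.20331696]
```

```bash
python3 - <<'E'
from h import *
d=load("cur.npz");P=cloud(d).reshape(-1,3);p=P[(abs(P[:,0]-.443)<.013)&(P[:,2]>.07)]
for y in np.arange(-.2,-.1,.006):
    q=p[(abs(p[:,1]-y)<.003)]; 
    if len(q): print(round(y,3),len(q),np.round(np.percentile(q[:,2],[10,50,90]),4))
cv2.imwrite('pics/s7.png',cv2.resize(d['color'][190:310,290:370],None,fx=6,fy=5,interpolation=cv2.INTER_CUBIC)[:,:,::-1])
E
```

```text
-0.2 48 [0.0737 0.0828 0.0894]
-0.194 2 [0.0875 0.0877 0.0879]
-0.182 30 [0.0797 0.0821 0.085 ]
-0.176 30 [0.0825 0.0852 0.0879]
-0.17 52 [0.0862 0.5448 0.5737]
-0.164 586 [0.5278 0.5628 0.5925]
-0.158 399 [0.5179 0.5692 0.6042]
-0.152 83 [0.0945 0.1854 0.6096]
-0.146 93 [0.0973 0.1861 0.6101]
-0.14 66 [0.0992 0.1665 0.1941]
-0.134 768 [0.3876 0.4412 0.489 ]
-0.128 231 [0.108  0.3573 0.4868]
-0.122 174 [0.109  0.2852 0.6046]
-0.116 240 [0.1161 0.3072 0.6037]
-0.11 127 [0.1134 0.3203 0.6066]
-0.104 100 [0.1179 0.21   0.6069]
```

View pics/s7.png

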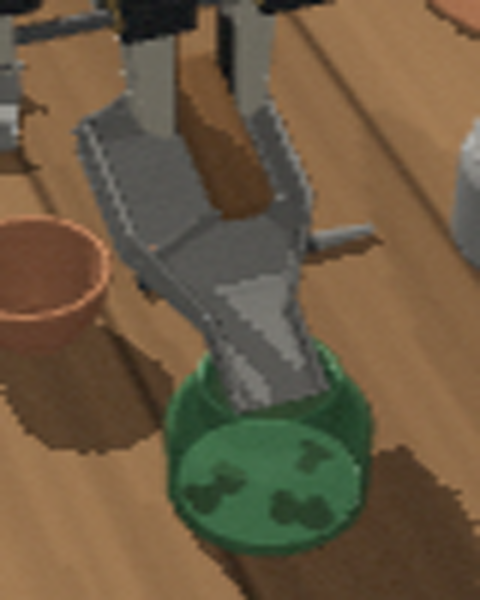

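```bash
python3 -m pendant '{"travel":[[0,0,0.3],[0,0,0.2],[0,0,0]],"turn":[0,0,0]}'|sed -n '2p;4p'; python3 f.py
```

```text
ee_pos: [0.443, -0.0916, 0.1838]
contact_force: [-0.3, -0.4, -2.7]
rimF~0.25 tx -0.025 (each F [-0.   0.4  0.2  0.4]) pos [442.99 -91.57 183.84] grip 60.6 t 32.00
```

```bash
python3 -m pendant '{"travel":[[0,0,0.3],[0,0,0.2],[0,0,0]],"turn":[0,0,0]}'|sed -n '2p;4p'; python3 f.py
```

```text
ee_pos: [0.443, -0.0916, 0.1833]
contact_force: [0.3, 0.3, -2.9]
rimF~0.89 tx -0.051 (each F [1.4 1.2 0.4 0.5]) pos [443.   -91.61 183.37] grip 60.6 t 32.50
```

```bash
python3 -m pendant '{"travel":[[0,0,0.3],[0,0,0.2],[0,0,0]],"turn":[0,0,0]}'|sed -n '2p;4p'; python3 f.py
```

```text
ee_pos: [0.4431, -0.0917, 0.1829]
contact_force: [0.4, -0.8, -1.6]
rimF~1.70 tx -0.134 (each F [1.8 1.3 1.3 2.4]) pos [443.04 -91.64 182.91] grip 60.6 t 33.00
```

```bash
python3 -m pendant '{"travel":[[0,0,0.2],[0,0,0.2],[0,0,0]],"turn":[0,0,0]}'|sed -n '2p;4p'; python3 f.py
```

```text
ee_pos: [0.4431, -0.0917, 0.1826]
contact_force: [0.1, -0.8, -0.8]
rimF~2.72 tx -0.275 (each F [2.8 2.  3.4 2.8]) pos [443.06 -91.62 182.55] grip 60.6 t 33.50
```

```bash
python3 -m pendant '{"travel":[[0,0,0.2],[0,0,0],[0,0,0]],"turn":[0,0,0]}'|sed -n '2p;4p'; python3 f.py
```

```text
ee_pos: [0.4431, -0.0917, 0.1823]
contact_force: [0.4, -0.7, 1.1]
rimF~3.62 tx -0.340 (each F [3.8 3.4 4.  3.3]) pos [443.05 -91.61 182.33] grip 60.6 t 34.00
```

```bash
python3 -m pendant '{"travel":[[0,0,0.2],[0,0,0],[0,0,0],[0,0,0],[0,0,0],[0,0,0]],"turn":[0,0,0,0,0,0]}'|sed -n '2p;4p'; python3 f.py;python3 t.py
```

```text
ee_pos: [0.443, -0.0916, 0.1821]
contact_force: [0.7, -0.7, 2.1]Traceback (most recent call last):
  File "f.py", line 5, in <module>
    robot.get_image("side"); s=robot.get_state(); f.append(np.r_[s["contact_force"],s["wrist_torque"][0],s["ee_pos"]*1000])
    ~~~~~~~~~~~~~~~^^^^^^^^
ValueError: 200 camera calls are used up
Traceback (most recent call last):
  File "t.py", line 3, in <module>
    d=robot.get_image("side");s=robot.get_state();g=s["ee_pos"]+[0,0,.019]
ValueError: 200 camera calls are used up
```

Four newtons on the rim held for over half a second at a tilt of about 0.44 rad. The camera calls are used up, so from here I go by force and pose. I'll hold a moment longer, then lift off.

```bash
python3 -m pendant '{"travel":[[0,0,-0.1],[0,0,0],[0,0,0]],"turn":[0,0,0]}'|sed -n '2p;4p';python3 -m pendant '{"travel":[[0,0,0],[0,0,0]],"turn":[0,0]}'|sed -n '2p;4p'
python3 -m pendant '{"travel":[[0,0,0],[0,0,-1],[0,0,-4],[0,0,-8],[0,0,-12],[0,0,-12],[0,0,-10],[0,0,-4]],"turn":[0,0,0,0,0,0,0,0]}'
python3 -m pendant '{"travel":[[10,3,0],[20,6,0],[30,9.5,0],[40,12,0],[40,12,0],[40,12.5,0],[30,9.5,0],[20,6,0]],"turn":[0,0,0,0,0,0,0,0]}'
python3 -m pendant '{"travel":[[9,4,0],[0,0,-0],[0,0,0],[0,0,0]],"turn":[0,0,0,0]}'
```

```text
ee_pos: [0.443, -0.0916, 0.1822]
contact_force: [-0.1, -1.2, 0.9]
ee_pos: [0.443, -0.0916, 0.1821]
contact_force: [0.3, -1.0, 2.3]
t: 35.9
ee_pos: [0.4438, -0.0918, 0.2352]
tool_rot: [2.219, 2.221, 0.002]
contact_force: [-0.5, -0.1, -2.3]
gripper_width: 0.0216
grasp_force: 60.6
t: 36.7
ee_pos: [0.5129, 0.1416, 0.2322]
tool_rot: [-2.217, -2.224, 0.001]
contact_force: [0.2, 0.3, -2.2]
gripper_width: 0.0216
grasp_force: 60.6
t: 37.1
ee_pos: [0.5171, 0.1465, 0.2331]
tool_rot: [2.222, 2.221, -0.001]
contact_force: [-0.5, -0.9, -1.8]
gripper_width: 0.0217
grasp_force: 60.6
```

```bash
python3 -m pendant '{"travel":[[0,0,10],[0,0,20],[0,0,25],[0,0,25],[0,0,20],[0,0,10],[0,0,5],[0,0,0]],"turn":[0,0,0,0,0,0,0,0]}'|sed -n '2p;4p'
python3 -m pendant '{"travel":[[0,0,2],[0,0,2],[0,0,0]],"turn":[0,0,0]}' 0 8|sed -n '2p;4p'
python3 -m pendant '{"travel":[[0,0,2],[0,0,2],[0,0,0]],"turn":[0,0,0]}' 0 8|sed -n '2p;4p'
python3 -m pendant '{"travel":[[0,0,2],[0,0,2],[0,0,0]],"turn":[0,0,0]}' 0 8|sed -n '2p;4p'
```

```text
ee_pos: [0.5171, 0.1472, 0.1179]
contact_force: [0.2, 0.4, -2.3]
ee_pos: [0.5176, 0.1476, 0.1146]
contact_force: [-0.3, -0.6, -1.8]
ee_pos: [0.517, 0.1475, 0.1098]
contact_force: [-0.7, -0.2, -2.2]
ee_pos: [0.5169, 0.1474, 0.1057]
contact_force: [0.3, -0.1, -1.8]
```

```bash
python3 -m pendant '{"travel":[[2.1,0,1.8],[2.1,0,1.8],[2.1,0,1.8],[2.1,0,1.8],[2.1,0,1.8],[2.1,0,1.7],[2.1,0,1.7],[2,0,1.7]],"turn":[0,0,0,0,0,0,0,0]}' 0 6|sed -n '2p;4,6p'
python3 -m pendant '{"travel":[[2,0,2.2],[2,0,2.2],[2,0,2.2],[2,0,2.2],[2,0,2.2]],"turn":[0,0,0,0,0]}'|sed -n '2p;4,6p'
python3 -m pendant '{"travel":[[1.9,0,2.4],[1.9,0,2.4],[1.9,0,2.4],[1.9,0,2.4],[1.8,0,2.4]],"turn":[0,0,0,0,0]}'|sed -n '2p;4,6p'
```

```text
ee_pos: [0.5172, 0.1643, 0.0918]
contact_force: [0.1, 0.3, -1.9]
gripper_width: 0.0217
grasp_force: 6.0
ee_pos: [0.5172, 0.1743, 0.0808]
contact_force: [0.4, 0.9, -0.8]
gripper_width: 0.022
grasp_force: 6.0
ee_pos: [0.5171, 0.1836, 0.0687]
contact_force: [-0.3, -0.6, -1.7]
gripper_width: 0.022
grasp_force: 6.0
```

```bash
python3 -m pendant '{"travel":[[1.7,0,2.4],[1.7,0,2.4],[1.7,0,2.3],[1.6,0,2.2],[1.5,0,1.6],[0,0,1]],"turn":[0,0,0,0,0,0]}' 0 5|sed -n '2p;4,6p'
python3 -m pendant '{"travel":[[0,0,0.6],[0,0,0.6],[0,0,0]],"turn":[0,0,0]}'|sed -n '2p;4,6p'
```

```text
ee_pos: [0.5175, 0.192, 0.0579]
contact_force: [-2.7, -2.1, 6.1]
gripper_width: 0.0218
grasp_force: 5.0
ee_pos: [0.5176, 0.1921, 0.0569]
contact_force: [-2.9, -0.8, 6.3]
gripper_width: 0.0218
grasp_force: 5.5
```

```bash
python3 -m pendant '{"travel":[[0,0,0],[0,0,0],[0,0,0],[0,0,0],[0,0,0],[0,0,0]],"turn":[0,0,0,0,0,0]}' 0.6|sed -n '2p;4,6p'
python3 -m pendant '{"travel":[[0,0,-5],[0,0,-15],[0,0,-25],[0,0,-25],[0,0,-25],[0,0,-15],[0,0,0],[0,0,0]],"turn":[0,0,0,0,0,0,0,0]}'
python3 -m pendant '{"travel":[[0,0,0],[0,0,0],[0,0,0],[0,0,0],[0,0,0],[0,0,0],[0,0,0],[0,0,0]],"turn":[0,0,0,0,0,0,0,0]}'|sed -n '1,6p'
python3 -c "from station import robot; print(robot.close_job())"
```

```text
ee_pos: [0.5172, 0.1918, 0.0559]
contact_force: [-0.1, 0.0, 0.0]
gripper_width: 0.0555
grasp_force: 0.0
t: 42.9
ee_pos: [0.5172, 0.1918, 0.1658]
tool_rot: [2.22, 2.223, 0.0]
contact_force: [-0.5, 0.8, -0.2]
gripper_width: 0.0557
grasp_force: 0.0
t: 43.7
ee_pos: [0.5172, 0.1918, 0.166]
tool_rot: [2.22, 2.222, 0.0]
contact_force: [-0.0, 0.8, 0.5]
gripper_width: 0.0555
grasp_force: 0.0
the job is handed in; nothing more can be done
None
```

I handed the job in at 43.7 s with no verdict returned. By my last pictures and the force readings, all five rivets are in the jar, and the chute should be flat on the bench and released, but my 200 camera calls ran out before the set-down, so the end state is judged from force and pose alone; rim pressure was about 4 N at each of the three presses and fell below 2 N between them, because the wrist could not tip and I let the chute pivot in a loosened grip.

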